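Dial 4.7 kilohm into a resistance substitution box and connect it

TASK

Set the resistance substitution box to 4.7 kilohm: with light finger pressure only (never press on anything with more than 15 N) roll its three thumbwheels until they click home at 4, 7, 2, left to right as you face the box from the robot, that is yellow, violet, red on top. Only when all three are set, throw its toggle switch fully over, away from you, to connect the output; leave the other things on the mat where they are.

Things in the scene. Friction and masses are not known exactly. Their poses are not given: they have to be found in the camera images.
- case: Grey instrument case, fixed, 156 (x) x 270 (y) mm, flat top panel 72 mm above the bench. Origin: centre of its underside; x away from the robot, y to the left, z up. On the panel: black thumbwheel bank (bezel 48 x 104 mm centred at y +35 mm; three wheels 30 mm apart, flat spacers between), toggle at y -85 mm, two binding posts 21 mm tall at x +52 mm, y -62 and -108 mm.
- slot_left (a point): Point on the case's top panel surface (case x 0, y +65 mm) over the axle of the left wheel, at its mid width. A wheel takes some 2 to 4 N along its rim to leave a detent, given by friction (about 0.3 to 0.6, not known) under a shut fingertip pressed down on the crown: below about 7 N it may slip, 8 to 12 N drives it; if it slips, press a little harder.
- slot_middle (a point): The same for the middle wheel (case x 0, y +35 mm). The bank is mounted on slotted brackets and stands out of the panel more or less, differently each time and not measured: the crowns lie 10 to 23 mm above the panel, all three alike, always 9 mm above the bezel's top. The height to press at must be felt.
- slot_right (a point): The same for the right wheel (case x 0, y +5 mm). The axles are sprung: pressed down, a wheel yields 0.15 mm per N and bottoms out hard at 2.2 mm, about 16 N. Dragging a fingertip straight along the case's x on the crown turns a wheel by 1 digit per 11.3 mm; let go, it springs to the nearer detent, but close to half-way it can hang.
- wheel_left (a joint): Left thumbwheel (the one at the case's +y): knurled rim of radius 18 mm, 14 mm wide, axle along the case's y. Value = 0.6283 rad x the digit on top (between the white index lines); a detent at every digit, stops at 0 and 9. Grows when the top of the rim is dragged away from the robot. 
- wheel_middle (a joint): Middle thumbwheel: knurled rim of radius 18 mm, 14 mm wide, axle along the case's y. Value = 0.6283 rad x the digit on top (between the white index lines); a detent at every digit, stops at 0 and 9. Grows when the top of the rim is dragged away from the robot. Colours of the ten 36 degree sectors of each wheel, digits 0 to 9: black, brown, red, orange, yellow, green, blue, violet, grey, white.
- wheel_right (a joint): Right thumbwheel: knurled rim of radius 18 mm, 14 mm wide, axle along the case's y. Value = 0.6283 rad x the digit on top (between the white index lines); a detent at every digit, stops at 0 and 9. Grows when the top of the rim is dragged away from the robot. 
- toggle (a joint): Steel bat toggle hinged along the case's y, 6 mm above the panel. 0 = leaning 0.4 rad towards the robot (off, red dot); 0.8 = 0.4 rad away from it (connected, green dot). It snaps over past the middle at about 4 N on the tip and stays where it is thrown.
- toggle_tip (a point): Tip of the toggle's bat, 30 mm from its hinge, moving with it; the bat is 9 mm thick there. At 0 the tip is 34 mm above the panel and 12 mm on the robot's side of the hinge.
- multimeter_center (a point): Centre (half-way up) of a loose red multimeter, 155 (its x) x 80 x 34 mm, lying right (-y) of the case. To be left alone.
- flux_jar_center (a point): Centre (half-way up) of a loose yellow flux jar, 48 mm across, 45 mm tall, left (+y) of the case. To be left alone.
- phone_center (a point): Centre of a loose black phone lying flat beyond the case (+x), 148 (its x) x 72 x 9 mm. To be left alone.
- screwdriver_grip (a point): Grip of a loose screwdriver, 160 mm long, lying on the robot's side of the case. To be left alone.

How it is judged:
On the way, in this order (a step that is already met when the one before it is completed fails the run):
1. all three wheels stand in their detents at 4, 7, 2 while the toggle is still off (value of joint wheel_left between 2.393 and 2.633 rad and value of joint wheel_middle between 4.278 and 4.518 rad and value of joint wheel_right between 1.137 and 1.377 rad and value of joint toggle below 0.2 rad), for 0.2 s.
2. the toggle is thrown over to connected (value of joint toggle above 0.65 rad), for 0.2 s.
At the end, for the whole second after the job is handed in: The left, middle and right wheels rest within 0.12 rad of digits 4, 7 and 2 (2.513, 4.398 and 1.257 rad) and the toggle stands over at connected (more than 0.65 rad) (value of joint wheel_left between 2.393 and 2.633 rad and value of joint wheel_middle between 4.278 and 4.518 rad and value of joint wheel_right between 1.137 and 1.377 rad and value of joint toggle above 0.65 rad and velocity of joint wheel_left between -0.3 and 0.3 rad/s and velocity of joint wheel_middle between -0.3 and 0.3 rad/s and velocity of joint wheel_right between -0.3 and 0.3 rad/s); the robot touches nothing.
It fails at once if the fingers or the arm press on anything with more than 15 N (contact force between any of the fingers, the arm and anything else above 15 N).
It fails at once if the toggle is thrown while a wheel is not at its digit (value of joint toggle above 0.4 rad and not (value of joint wheel_left between 2.393 and 2.633 rad and value of joint wheel_middle between 4.278 and 4.518 rad and value of joint wheel_right between 1.137 and 1.377 rad)).
It fails at once if a bystander is pushed more than 20 mm (distance of any of multimeter_center, flux_jar_center, phone_center, screwdriver_grip from where it was at the start of the episode above 0.02 m).
It also fails if it takes over 67 s, if anything falls off the work surface, if the arm or the gripper's body presses on something with over 40 N, if the wrist force passes 120 N, or if a joint passes its speed limit or range.

ROBOT

A 6-joint arm with a two-finger parallel gripper is mounted at the origin on the work surface. World frame = base frame: x ahead of the robot, y to its left, z up, the work surface at z = 0. Lengths are in m, angles in rad, forces in N, time in s.
With the tool pointing down it reaches from about 0.325 to 0.775 m from the base axis. Payload 9.3 kg.
Tool frame: the origin (TCP) lies between the finger pads; the fingertips stand 22 mm ahead of it and the grasp point (between the pads) lies 3 mm ahead of it; z points along the fingers, y is the direction in which the jaws open and shut (so a half turn about z gives the same grasp; the last joint's range is limited). The gripper opens to 85 mm and grips with 20 to 120 N. Pads are 22 mm wide; open, the fingers measure 114 mm over their backs; the gripper's body (76 mm by 85 mm) begins 54 mm behind the grasp point. The pads swing forward as they close: fully open they stand 13 mm farther back than shut.
Start: joints at [-1.29, 0.259, 0.021, 1.334, 0, 1.418], TCP at [0.231, -0.499, 0.253] pointing down, gripper open.
Joint ranges: [-3.04, 3.04], [-0.91, 1.82], [-1.04, 1.36], [-1.92, 1.95], [-1.52, 1.45], [-3.14, 3.14]. Speed limits (rad/s): [2.22, 2.22, 2.79, 3.14, 3.14, 3.14].

INTERFACE

Orientations are given as a rotation vector (axis times angle).
In Python, from bench import monitor, cams, ticket gives the robot as it stands. The module is installed in compiled form; this text tells all that it offers.
- The arm moves only by the tool move_arm, never from a script. Its argument "increments" is a list of rows, each a list of 3 entries, a list of its own where there are three numbers: the opening, from 0 (shut) to 1 (fully open), then the shift along the world's x, y, z scaled (see below), then the turn, a rotation vector about the world's x, y, z scaled (see below). In form: [[hand, [x, y, z], [rx, ry, rz]], ...]. A call has 1 to 20 rows; each row is the pose to reach, as a shift and turn from the pose commanded when the call began, turning the shorter way round; what a row does not reach only later rows make up. The controller multiplies each number of a shift by 150 mm and each number of a turn by 360 degrees. A row lasts 1/10 s, in which the tool goes at most 50 mm and 8.59 degrees, less where a joint would pass 70% of its speed; a pose out of reach is approached as far as the arm can. A call with a number of a shift or a turn outside -1 to 1 is refused whole. A call with a gripper value outside its range is refused whole. The fingers move at their own pace and stop on an object; the grip force is fixed at half the most. Time passes only in rows, so rows that repeat a pose let the fingers close. It gives the time, the measured TCP pose, the force and the opening at its end, in the units of the state.
- monitor.observe(): the state, without advancing time (a new reading comes with each control period).
- cams.snapshot(name): name is "scene" or "top" or "wrist"; returns a dict with "img" (384x512x3 uint8, red, green, blue), "mtx" (3x3 intrinsics, pixels), "R" (3x3) and "t" (3): a world point X has camera coordinates R X + t. Camera axes: x right, y down, z forward; pixel columns grow to the right and rows downward; lengths in m; the calibration is good to about 2 mm. The wrist camera is an equidistant fisheye: a pixel r from the principal point sees the ray r / f radians off the axis. A picture is of the moment at which its call begins. There is no depth.
- ticket.close_job(): hands the job in, once; it reports no verdict.
The state is a dict: "time_s": time; "q": joint angles; "joint_velocities": joint speeds; "tau": joint torques, N m; "ee_pos": TCP position; "eef_rot": TCP orientation; "ft_force": force on the tool from outside, world axes, zero at the start; "wrist_torque": the same for the moment, N m; "grip_width": finger opening in m.
Only numpy, scipy, OpenCV 4.12 (cv2) and the standard library are available. Lean on these libraries where they do the work, as an engineer would, in place of code of your own. Each camera call takes 0.05 s, during which the arm holds its last target.

## Working session

There is one attempt and no reset: what is moved stays moved. The work goes in short steps, Python scripts to look and compute and a tool call to move; the robot and the scene stay as the last step left them, time stands still between calls to the robot, and variables do not carry over. Pictures are saved under pics/ and viewed, and the job is handed in when it is done.

Besides the shell and the picture viewer there is one more tool, called as name(argument=value, ...), one argument or row to a line, values as JSON. move_arm: Moves the arm, as the interface text tells. Its arguments: {"type":"object","properties":{"increments":{"type":"array","items":{"type":"array"}}},"required":["increments"]}

```bash
mkdir -p pics
python3 - <<'E'
from bench import monitor, cams
import cv2,numpy as np,pickle
print(monitor.observe())
d={}
for n in ["scene","top","wrist"]:
    s=cams.snapshot(n); d[n]=s
    cv2.imwrite(f"pics/{n}0.png",s["img"][:,:,::-1])
    print(n,s["mtx"].tolist(),s["R"].tolist(),s["t"].tolist())
pickle.dump(d,open("s0.pkl","wb"))
E
```

```text
{'time_s': 0.0, 'q': array([-1.28957313e+00,  2.59201201e-01,  2.07767330e-02,  1.33367064e+00,
        2.80091203e-05,  1.41818493e+00]), 'joint_velocities': array([-6.76915546e-04, -1.65411632e-03, -5.55508166e-05,  4.54006573e-04,
        2.13644291e-03,  7.15414141e-04]), 'tau': array([-1.57965718e-03, -5.55642307e+01,  3.44525850e+01,  1.38656393e-02,
       -1.84076757e-04,  7.09808404e-06]), 'ee_pos': array([ 0.2311263 , -0.49882446,  0.25266713]), 'eef_rot': array([-3.06670368e+00, -6.75854803e-01,  8.71594177e-05]), 'ft_force': array([-0.03960915, -0.05834927, -0.62095083]), 'wrist_torque': array([-0.02552429, -0.01192721,  0.00043034]), 'grip_width': 0.08535003967738995}
scene [[426.313949072595, 0.0, 261.06386604125294], [0.0, 426.313949072595, 190.14585389669912], [0.0, 0.0, 1.0]] [[-0.1943889292407812, 0.980840160058438, -0.01286563660144612], [0.7734928527506237, 0.14520308616825353, -0.6169480290193955], [-0.6032592733910725, -0.12987934471559612, -0.7868987259386833]] [0.0795794176971984, -0.3677614081664269, 1.3991444072001704]
top [[365.6802336159555, 0.0, 255.30829016495983], [0.0, 365.6802336159555, 190.07314761658031], [0.0, 0.0, 1.0]] [[0.0004886639964869199, -0.9999911572663482, -0.004176912329461131], [-0.9991958056216135, -0.0003207989851651022, -0.04009537524684709], [0.0400936807448867, 0.004193146446355535, -0.9991871267621527]] [0.027356974951697657, 0.5754147160379898, 0.8984580508625669]
wrist [[297.3186396354542, 0.0, 259.1087482876577], [0.0, 297.3186396354542, 192.4445560341512], [0.0, 0.0, 1.0]] [[0.42032539025914284, -0.9073732808552661, -0.0005435930915525457], [-0.875482665242513, -0.405709885945306, 0.26254445586626374], [-0.23844636538090686, -0.10987819454376178, -0.9649197444349649]] [-0.5506032426946186, -0.03520592892994459, 0.37805821786704386]
```

View pics/top0.png

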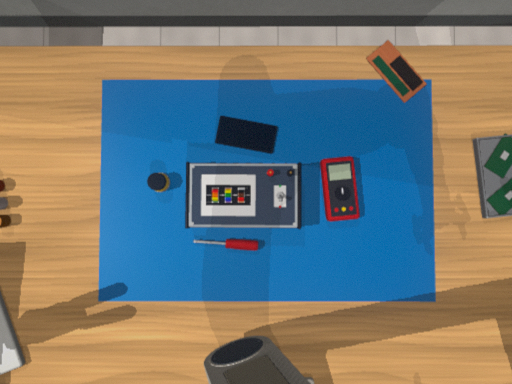

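View pics/scene0.png

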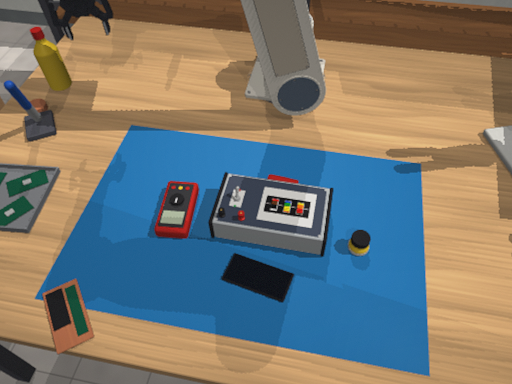

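Run:
```python
import cv2
a=cv2.imread("pics/top0.png")[80:260,160:380]
cv2.imwrite("pics/top0z.png",cv2.resize(a,None,fx=3.3,fy=3.3,interpolation=cv2.INTER_CUBIC))
```

```text
(no output)
```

View pics/top0z.png

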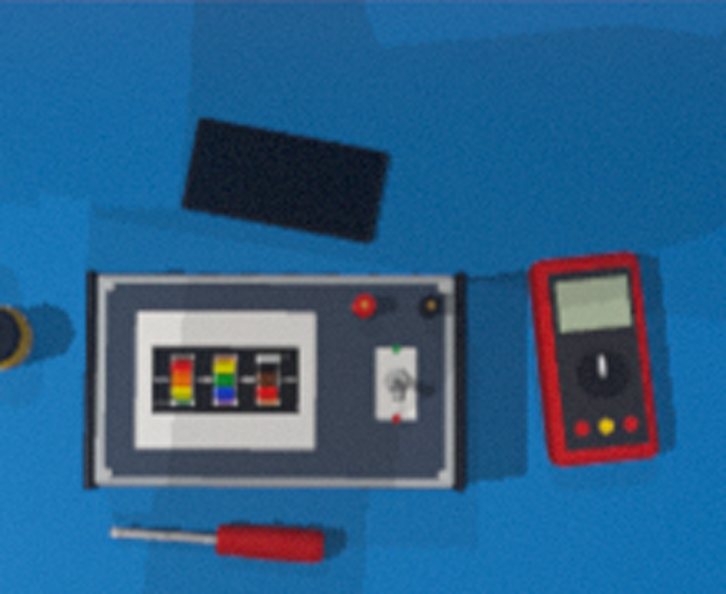

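```bash
cat > h.py <<'E'
import numpy as np,pickle,cv2
def back(s,px,z):
    K,R,t=s["mtx"],s["R"],s["t"]
    d=R.T@np.linalg.solve(K,[px[0],px[1],1]); C=-R.T@t
    return C+d*(z-C[2])/d[2]
def proj(s,X):
    c=s["R"]@np.array(X)+s["t"];K=s["mtx"]
    return K[:2,:2]@(c[:2]/c[2])+K[:2,2]
def projf(s,X):
    c=s["R"]@np.array(X)+s["t"];K=s["mtx"]
    th=np.arctan2(np.hypot(c[0],c[1]),c[2]);u=c[:2]/np.hypot(c[0],c[1])
    return K[0,0]*th*u+K[:2,2]
E
python3 - <<'E'
from h import *
d=pickle.load(open("s0.pkl","rb"));s=d["top"]
o=lambda x,y:(160+(x+.5)/3.3-.5,80+(y+.5)/3.3-.5)
for n,p,z in [("bankTL",(152,346),.082),("bankTR",(299,346),.082),("bankBR",(299,414),.082),("bankBL",(152,414),.082),
 ("cTL",(88,272),.072),("cTR",(466,272),.072),("cBR",(466,488),.072),("cBL",(85,488),.072),("green",(396,350),.072),("red",(396,419),.072),("tip",(398,384),.1),("post",(364,305),.093),("postb",(431,305),.093),("paperTL",(134,311),.072),("paperBR",(317,450),.072),("jar",(5,337),.045)]:
    print(n,back(s,o(*p),z).round(4))
w=d["wrist"];print("camwrist",-w["R"].T@w["t"])
E
```

```text
bankTL [0.5854 0.1413 0.082 ]
bankTR [0.5854 0.0389 0.082 ]
bankBR [0.5381 0.0389 0.082 ]
bankBL [0.538 0.141 0.082]
cTL [0.6383 0.1883 0.072 ]
cTR [ 0.6383 -0.0787  0.072 ]
cBR [ 0.4863 -0.0781  0.072 ]
cBL [0.4861 0.1892 0.072 ]
green [ 0.5831 -0.0292  0.072 ]
red [ 0.5346 -0.0291  0.072 ]
tip [ 0.5585 -0.0288  0.1   ]
post [ 0.613 -0.006  0.093]
postb [ 0.613 -0.052  0.093]
paperTL [0.6106 0.1556 0.072 ]
paperBR [0.5128 0.0264 0.072 ]
jar [0.5939 0.2536 0.045 ]
camwrist [ 0.29075695 -0.47234571  0.37373966]
```

View pics/wrist0.png

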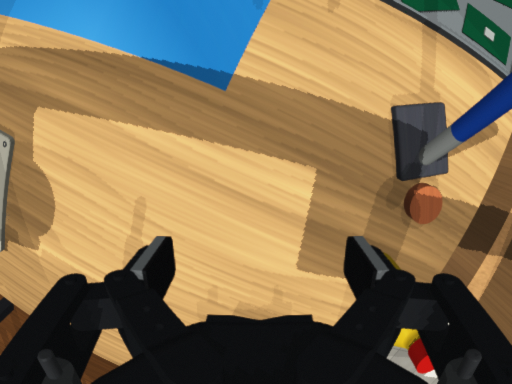

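move_arm(
  increments=[
    [0,[0.1,0.18,-0.01],[0,0,0.02]],
    [0,[0.25,0.44,-0.02],[0,0,0.04]],
    [0,[0.4,0.71,-0.03],[0,0,0.063]],
    [0,[0.55,0.98,-0.05],[0,0,0.085]],
    [0,[0.55,0.98,-0.05],[0,0,0.10774]],
  ],
)

```text
time_s: 0.65
ee_pos: [0.3151, -0.3477, 0.2458]
eef_rot: [-2.66, -1.669, -0.002]
ft_force: [0.2, -0.6, 0.1]
grip_width: 0.0125
```

move_arm(
  increments=[
    [0,[0.1,0.18,-0.01],[0,0,0.02]],
    [0,[0.25,0.44,-0.02],[0,0,0.04]],
    [0,[0.4,0.71,-0.03],[0,0,0.063]],
    [0,[0.55,0.98,-0.05],[0,0,0.085]],
    [0,[0.55,0.98,-0.05],[0,0,0.10774]],
  ],
)

```text
time_s: 1.15
ee_pos: [0.3975, -0.2007, 0.238]
eef_rot: [-1.954, -2.459, -0.002]
ft_force: [-0.4, -1.3, 0.1]
grip_width: 0.0001
```

move_arm(
  increments=[
    [0,[0.1,0.18,-0.01],[0,0,0.02]],
    [0,[0.25,0.44,-0.02],[0,0,0.04]],
    [0,[0.4,0.71,-0.03],[0,0,0.063]],
    [0,[0.55,0.98,-0.05],[0,0,0.085]],
    [0,[0.55,0.98,-0.05],[0,0,0.10774]],
  ],
)

```text
time_s: 1.65
ee_pos: [0.4801, -0.0538, 0.2301]
eef_rot: [-1.027, -2.968, -0.002]
ft_force: [-0.7, -0.9, -0.2]
grip_width: 0.0
```

move_arm(
  increments=[
    [0,[0.1,0.18,-0.01],[0,0,0.02]],
    [0,[0.25,0.44,-0.02],[0,0,0.04]],
    [0,[0.4,0.71,-0.03],[0,0,0.063]],
    [0,[0.55,0.98,-0.05],[0,0,0.085]],
    [0,[0.55,0.98,-0.05],[0,0,0.10774]],
    [0,[0.55,0.98,-0.05],[0,0,0.10774]],
  ],
)

```text
time_s: 2.25
ee_pos: [0.5612, 0.0902, 0.2224]
eef_rot: [0.007, -3.14, 0.0]
ft_force: [-0.1, -0.1, 0.5]
grip_width: 0.0003
```

```bash
cat > look.py <<'E'
from bench import monitor, cams
import cv2,pickle,sys
from h import *
n=sys.argv[1]
s=cams.snapshot("wrist");pickle.dump(s,open(f"{n}.pkl","wb"))
im=s["img"][:,:,::-1].copy()
if len(sys.argv)>2:
    x0,y0,x1,y1=map(int,sys.argv[2].split(","));f=min(800/(x1-x0),600/(y1-y0));im=cv2.resize(im[y0:y1,x0:x1],None,fx=f,fy=f,interpolation=cv2.INTER_CUBIC);print("scale",f)
cv2.imwrite(f"pics/{n}.png",im)
o=monitor.observe();print(o["time_s"],o["ee_pos"].round(4),o["eef_rot"].round(4),o["ft_force"].round(2),o["grip_width"])
E
python3 look.py w1
```

```text
2.3 [0.561  0.0893 0.2228] [-3.2000e-03 -3.1405e+00  2.0000e-04] [-0.02  0.29 -0.1 ] 0.00021679005168620703
```

View pics/w1.png

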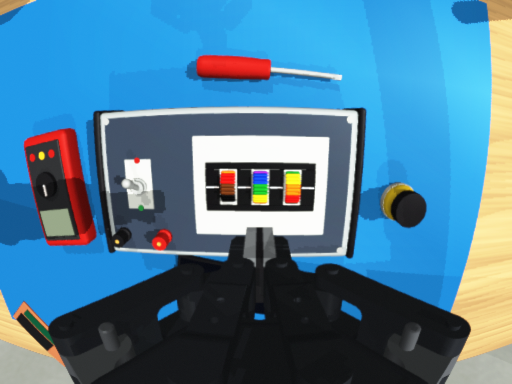

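Run:
```python
from h import *
s=pickle.load(open("w1.pkl","rb"))
im=cv2.resize(s["img"][150:225,200:320,::-1],None,fx=6.5,fy=6.5,interpolation=cv2.INTER_CUBIC)
cv2.imwrite("pics/w1z.png",im)
for h in (.010,.0165,.023):
    print(h,[ (projf(s,[.5615+dx,y,.072+h-(0 if dx==0 else .009)])).round(1).tolist() for dx,y in ((0,.12),(0,.09),(0,.06),(-.024,.142),(.024,.142),(-.024,.038))])
```

```text
0.01 [[293.4, 188.7], [260.5, 188.5], [227.6, 188.4], [316.4, 161.5], [313.9, 210.5], [204.7, 160.9]]
0.0165 [[294.2, 190.5], [260.5, 190.4], [226.8, 190.2], [317.8, 162.6], [315.1, 212.7], [203.4, 162.1]]
0.023 [[295.0, 192.4], [260.6, 192.3], [226.0, 192.1], [319.1, 163.8], [316.3, 214.9], [202.1, 163.3]]
```

View pics/w1z.png

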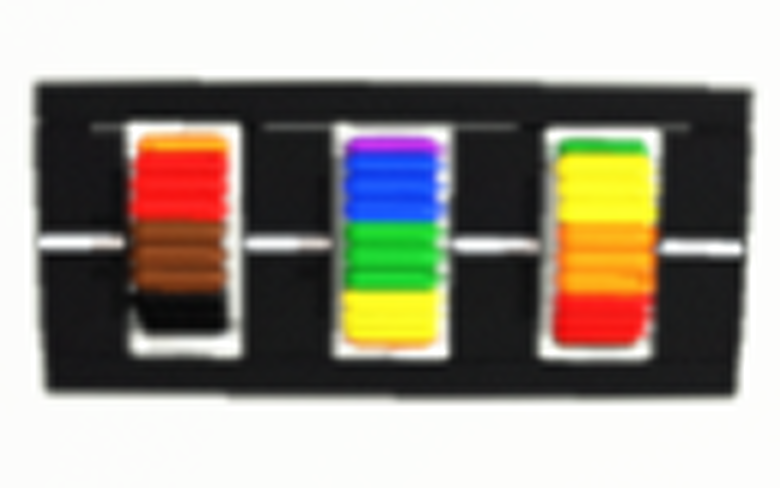

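move_arm(
  increments=[
    [0,[-0.035,0.205,-0.1],[0,0,0]],
    [0,[-0.035,0.205,-0.25],[0,0,0]],
    [0,[-0.035,0.205,-0.42],[0,0,0]],
    [0,[-0.035,0.205,-0.55],[0,0,0]],
    [0,[-0.035,0.205,-0.63],[0,0,0]],
    [0,[-0.035,0.205,-0.658],[0,0,0]],
    [0,[-0.035,0.205,-0.658],[0,0,0]],
  ],
)

```text
time_s: 3.0
ee_pos: [0.5559, 0.1192, 0.1247]
eef_rot: [-0.003, -3.141, 0.0]
ft_force: [0.1, 0.4, 0.1]
grip_width: 0.0001
```

```bash
python3 look.py w2
```

```text
3.05 [0.5562 0.1193 0.1252] [2.6000e-03 3.1408e+00 0.0000e+00] [-0.79  0.84  0.09] -3.332442861138054e-05
```

View pics/w2.png

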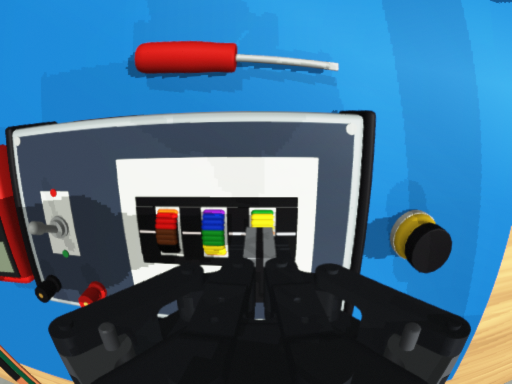

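move_arm(
  increments=[
    [0,[0,0,-0.01],[0,0,0]],
    [0,[0,0,-0.02],[0,0,0]],
    [0,[0,0,-0.0333],[0,0,0]],
    [0,[0,0,-0.0333],[0,0,0]],
  ],
)

```text
time_s: 3.45
ee_pos: [0.5558, 0.1197, 0.1195]
eef_rot: [-0.0, -3.141, 0.0]
ft_force: [-0.5, -0.8, 0.1]
grip_width: 0.0002
```

move_arm(
  increments=[
    [0,[0,0,-0.003],[0,0,0]],
    [0,[0,0,-0.0067],[0,0,0]],
    [0,[0,0,-0.0067],[0,0,0]],
  ],
)

```text
time_s: 3.75
ee_pos: [0.5559, 0.1197, 0.1185]
eef_rot: [0.0, -3.142, 0.0]
ft_force: [0.0, -0.4, -0.7]
grip_width: -0.0001
```

move_arm(
  increments=[
    [0,[0,0,-0.003],[0,0,0]],
    [0,[0,0,-0.0067],[0,0,0]],
    [0,[0,0,-0.0067],[0,0,0]],
  ],
)

```text
time_s: 4.05
ee_pos: [0.5559, 0.1197, 0.1175]
eef_rot: [-0.0, -3.141, 0.0]
ft_force: [-0.0, -0.3, -1.4]
grip_width: -0.0
```

move_arm(
  increments=[
    [0,[0,0,-0.003],[0,0,0]],
    [0,[0,0,-0.0067],[0,0,0]],
    [0,[0,0,-0.0067],[0,0,0]],
  ],
)

```text
time_s: 4.35
ee_pos: [0.5559, 0.1197, 0.1165]
eef_rot: [-0.0, -3.141, 0.0]
ft_force: [0.3, -0.0, -0.7]
grip_width: 0.0002
```

move_arm(
  increments=[
    [0,[0,0,-0.003],[0,0,0]],
    [0,[0,0,-0.0067],[0,0,0]],
    [0,[0,0,-0.0067],[0,0,0]],
  ],
)

```text
time_s: 4.65
ee_pos: [0.5559, 0.1197, 0.1155]
eef_rot: [0.0, -3.141, 0.0]
ft_force: [0.5, 0.5, -0.3]
grip_width: 0.0001
```

move_arm(
  increments=[
    [0,[0,0,-0.003],[0,0,0]],
    [0,[0,0,-0.0067],[0,0,0]],
    [0,[0,0,-0.0067],[0,0,0]],
  ],
)

```text
time_s: 4.95
ee_pos: [0.5559, 0.1197, 0.1145]
eef_rot: [-0.0, -3.141, 0.0]
ft_force: [-2.0, -0.4, -0.9]
grip_width: -0.0004
```

move_arm(
  increments=[
    [0,[0,0,-0.003],[0,0,0]],
    [0,[0,0,-0.0067],[0,0,0]],
    [0,[0,0,-0.0067],[0,0,0]],
  ],
)

```text
time_s: 5.25
ee_pos: [0.5559, 0.1197, 0.1135]
eef_rot: [-0.0, -3.141, 0.0]
ft_force: [0.5, 0.2, -0.5]
grip_width: 0.0003
```

move_arm(
  increments=[
    [0,[0,0,-0.003],[0,0,0]],
    [0,[0,0,-0.0067],[0,0,0]],
    [0,[0,0,-0.0067],[0,0,0]],
  ],
)

```text
time_s: 5.55
ee_pos: [0.5559, 0.1197, 0.1125]
eef_rot: [0.0, -3.141, -0.0]
ft_force: [-0.3, 0.5, -0.4]
grip_width: 0.0001
```

move_arm(
  increments=[
    [0,[0,0,-0.003],[0,0,0]],
    [0,[0,0,-0.0067],[0,0,0]],
    [0,[0,0,-0.0067],[0,0,0]],
  ],
)

```text
time_s: 5.85
ee_pos: [0.5559, 0.1197, 0.1115]
eef_rot: [-0.0, -3.141, 0.0]
ft_force: [-0.5, -0.2, -0.1]
grip_width: 0.0002
```

move_arm(
  increments=[
    [0,[0,0,-0.003],[0,0,0]],
    [0,[0,0,-0.0067],[0,0,0]],
    [0,[0,0,-0.0067],[0,0,0]],
  ],
)

```text
time_s: 6.15
ee_pos: [0.5559, 0.1197, 0.1105]
eef_rot: [-0.0, -3.142, 0.0]
ft_force: [-0.4, -0.3, 0.2]
grip_width: -0.0004
```

move_arm(
  increments=[
    [0,[0,0,-0.003],[0,0,0]],
    [0,[0,0,-0.0067],[0,0,0]],
    [0,[0,0,-0.0067],[0,0,0]],
  ],
)

```text
time_s: 6.45
ee_pos: [0.5559, 0.1197, 0.1095]
eef_rot: [0.0, -3.141, 0.0]
ft_force: [0.1, -0.4, 0.1]
grip_width: 0.0002
```

move_arm(
  increments=[
    [0,[0,0,-0.003],[0,0,0]],
    [0,[0,0,-0.0067],[0,0,0]],
    [0,[0,0,-0.0067],[0,0,0]],
  ],
)

```text
time_s: 6.75
ee_pos: [0.5559, 0.1197, 0.1084]
eef_rot: [0.0, -3.141, 0.0]
ft_force: [-0.3, 0.7, 0.6]
grip_width: 0.0
```

move_arm(
  increments=[
    [0,[0,0,-0.003],[0,0,0]],
    [0,[0,0,-0.0067],[0,0,0]],
    [0,[0,0,-0.0067],[0,0,0]],
  ],
)

```text
time_s: 7.05
ee_pos: [0.5559, 0.1197, 0.1075]
eef_rot: [-0.0, -3.141, -0.0]
ft_force: [-0.1, -0.3, -0.3]
grip_width: 0.0002
```

move_arm(
  increments=[
    [0,[0,0,-0.003],[0,0,0]],
    [0,[0,0,-0.0067],[0,0,0]],
    [0,[0,0,-0.0067],[0,0,0]],
  ],
)

```text
time_s: 7.35
ee_pos: [0.5559, 0.1197, 0.1064]
eef_rot: [-0.0, -3.141, -0.0]
ft_force: [0.9, -0.4, -0.0]
grip_width: -0.0003
```

move_arm(
  increments=[
    [0,[0,0,-0.003],[0,0,0]],
    [0,[0,0,-0.0067],[0,0,0]],
    [0,[0,0,-0.0067],[0,0,0]],
  ],
)

```text
time_s: 7.65
ee_pos: [0.5559, 0.1197, 0.1054]
eef_rot: [0.0, -3.141, -0.0]
ft_force: [0.8, -0.7, -0.2]
grip_width: -0.0002
```

move_arm(
  increments=[
    [0,[0,0,-0.003],[0,0,0]],
    [0,[0,0,-0.0067],[0,0,0]],
    [0,[0,0,-0.0067],[0,0,0]],
  ],
)

```text
time_s: 7.95
ee_pos: [0.556, 0.1197, 0.1045]
eef_rot: [0.0, 3.142, 0.0]
ft_force: [0.3, -1.1, 0.9]
grip_width: -0.0002
```

move_arm(
  increments=[
    [0,[0,0,-0.003],[0,0,0]],
    [0,[0,0,-0.005],[0,0,0]],
    [0,[0,0,-0.005],[0,0,0]],
  ],
)

```text
time_s: 8.25
ee_pos: [0.556, 0.1197, 0.104]
eef_rot: [0.0, 3.141, 0.0]
ft_force: [-1.1, 0.8, 3.1]
grip_width: -0.0004
```

move_arm(
  increments=[
    [0,[0,0,-0.003],[0,0,0]],
    [0,[0,0,-0.005],[0,0,0]],
    [0,[0,0,-0.005],[0,0,0]],
  ],
)

```text
time_s: 8.55
ee_pos: [0.5561, 0.1197, 0.1034]
eef_rot: [-0.0, 3.141, 0.0]
ft_force: [-2.0, 0.7, 6.1]
grip_width: 0.0
```

move_arm(
  increments=[
    [0,[0,0,-0.003],[0,0,0]],
    [0,[0,0,-0.0055],[0,0,0]],
    [0,[0,0,-0.0055],[0,0,0]],
  ],
)

```text
time_s: 8.85
ee_pos: [0.5562, 0.1197, 0.1029]
eef_rot: [-0.0, 3.14, 0.0]
ft_force: [-2.6, -0.0, 9.6]
grip_width: 0.0002
```

move_arm(
  increments=[
    [0,[0.012,0,0],[0,0,0]],
    [0,[0.024,0,0],[0,0,0]],
    [0,[0.036,0,0],[0,0,0]],
    [0,[0.048,0,0],[0,0,0]],
  ],
)

```text
time_s: 9.25
ee_pos: [0.5638, 0.1197, 0.1031]
eef_rot: [0.0, 3.14, 0.0]
ft_force: [-0.1, -0.2, 8.9]
grip_width: -0.0004
```

```bash
python3 look.py w3 220,180,300,240
```

```text
scale 10.0
9.3 [0.5642 0.1197 0.1031] [2.0000e-04 3.1391e+00 1.0000e-04] [ 0.32 -0.44  8.11] 4.404467555509343e-05
```

View pics/w3.png

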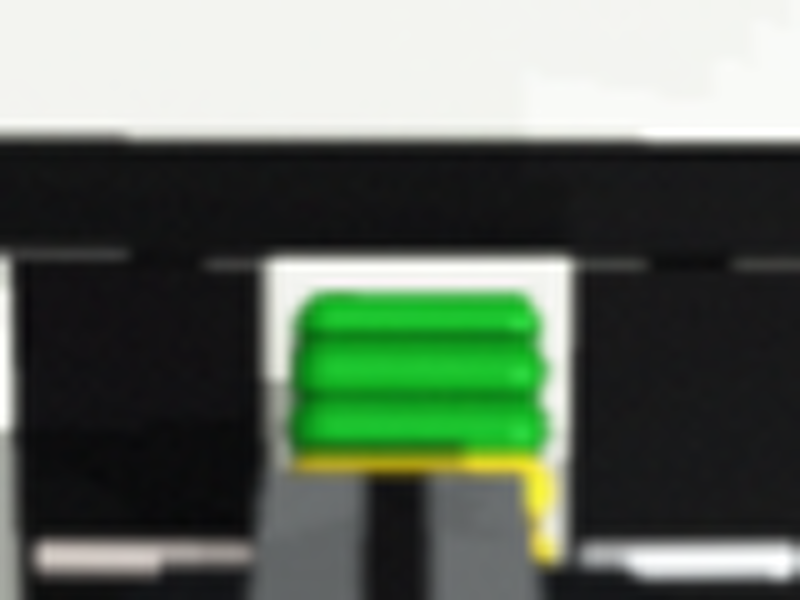

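move_arm(
  increments=[
    [0,[0.012,0,0],[0,0,0]],
    [0,[0.027,0,0],[0,0,0]],
    [0,[0.027,0,0],[0,0,0]],
    [0,[0.027,0,0.01],[0,0,0]],
    [0,[0.027,0,0.03],[0,0,0]],
    [0,[-0.02,0,0.15],[0,0,0]],
    [0,[-0.02,-0.05,0.25],[0,0,0]],
    [0,[-0.02,-0.2,0.25],[0,0,0]],
    [0,[-0.02,-0.2,0.25],[0,0,0]],
  ],
)

```text
time_s: 10.2
ee_pos: [0.5602, 0.0882, 0.1399]
eef_rot: [0.002, 3.141, -0.001]
ft_force: [-0.9, 0.7, -0.9]
grip_width: 0.0002
```

```bash
python3 look.py w4 200,160,340,260
```

```text
scale 5.714285714285714
10.25 [0.5601 0.089  0.1396] [-2.4000e-03 -3.1414e+00  0.0000e+00] [-1.08 -0.3  -0.17] -0.0003313354431218067
```

View pics/w4.png

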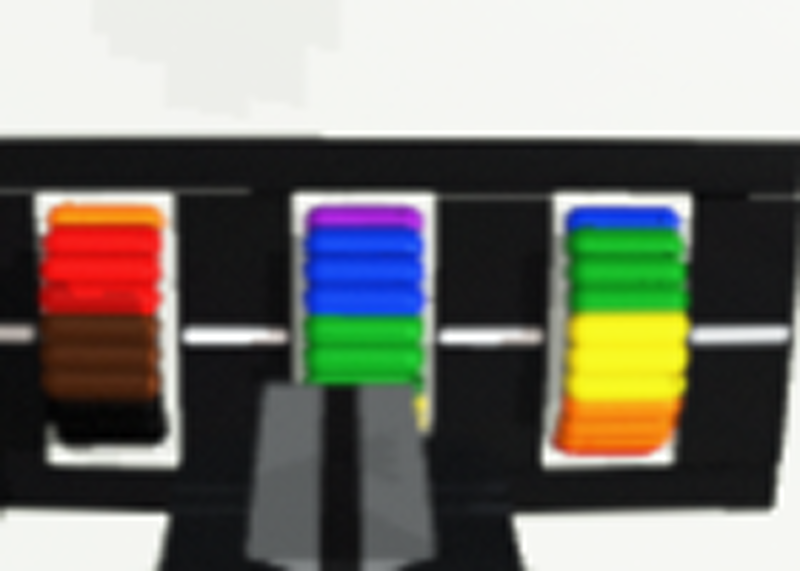

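move_arm(
  increments=[
    [0,[-0.028,0,-0.06],[0,0,0]],
    [0,[-0.028,0,-0.16],[0,0,0]],
    [0,[-0.028,0,-0.21],[0,0,0]],
    [0,[-0.028,0,-0.225],[0,0,0]],
    [0,[-0.028,0,-0.23],[0,0,0]],
    [0,[-0.028,0,-0.234],[0,0,0]],
    [0,[-0.028,0,-0.238],[0,0,0]],
    [0,[-0.028,0,-0.242],[0,0,0]],
    [0,[-0.028,0,-0.242],[0,0,0]],
  ],
)

```text
time_s: 11.15
ee_pos: [0.5563, 0.0898, 0.1039]
eef_rot: [-0.0, 3.14, 0.0]
ft_force: [-1.5, 1.0, 3.5]
grip_width: -0.0005
```

move_arm(
  increments=[
    [0,[0,0,-0.004],[0,0,0]],
    [0,[0,0,-0.009],[0,0,0]],
    [0,[0,0,-0.009],[0,0,0]],
  ],
)

```text
time_s: 11.45
ee_pos: [0.5564, 0.0898, 0.1029]
eef_rot: [-0.0, 3.14, 0.0]
ft_force: [-1.0, 0.4, 9.3]
grip_width: -0.0004
```

Drag one digit, then lift and view.

move_arm(
  increments=[
    [0,[0.012,0,0],[0,0,0]],
    [0,[0.024,0,0],[0,0,0]],
    [0,[0.036,0,0],[0,0,0]],
    [0,[0.048,0,0],[0,0,0]],
    [0,[0.062,0,0],[0,0,0]],
    [0,[0.075,0,0],[0,0,0]],
    [0,[0.075,0,0],[0,0,0]],
    [0,[0.075,0,0.01],[0,0,0]],
    [0,[0.075,0,0.03],[0,0,0]],
    [0,[0.028,0,0.1],[0,0,0]],
    [0,[0,0,0.1],[0,0,0]],
  ],
)

```text
time_s: 12.55
ee_pos: [0.5557, 0.0897, 0.1183]
eef_rot: [0.0, 3.14, -0.0]
ft_force: [-0.1, -0.3, 0.6]
grip_width: -0.0002
```

```bash
python3 look.py w5 200,160,340,260
```

```text
scale 5.714285714285714
12.6 [0.555  0.0897 0.1178] [-1.0000e-04  3.1412e+00 -1.0000e-04] [-0.39 -0.4  -0.16] 0.0001288358412505402
```

View pics/w5.png

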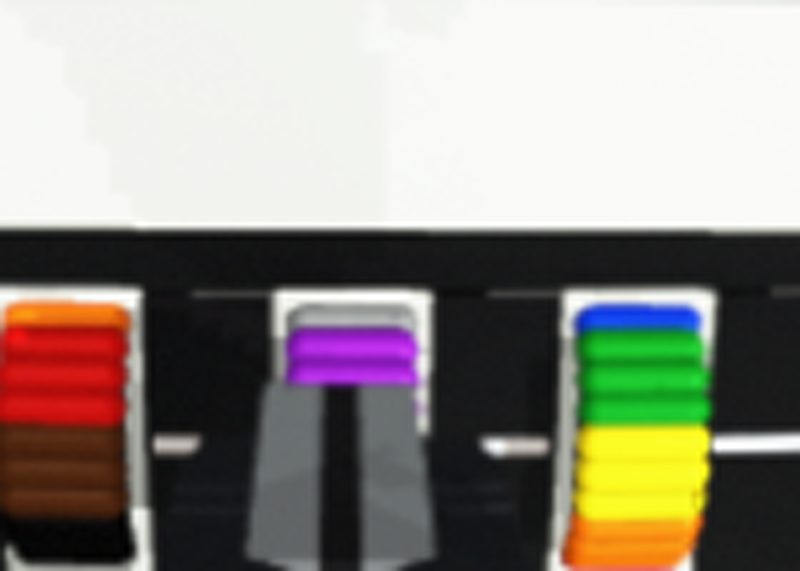

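move_arm(
  increments=[
    [0,[0,0,-0.04],[0,0,0]],
    [0,[0,0,-0.07],[0,0,0]],
    [0,[0,0,-0.082],[0,0,0]],
    [0,[0,0,-0.087],[0,0,0]],
    [0,[0,0,-0.091],[0,0,0]],
    [0,[0,0,-0.095],[0,0,0]],
    [0,[0,0,-0.1],[0,0,0]],
    [0,[0,0,-0.1],[0,0,0]],
  ],
)

```text
time_s: 13.4
ee_pos: [0.5562, 0.0897, 0.1028]
eef_rot: [-0.0, 3.14, -0.0]
ft_force: [-3.1, 0.4, 9.9]
grip_width: 0.0002
```

move_arm(
  increments=[
    [0,[0.012,0,0],[0,0,0]],
    [0,[0.024,0,0],[0,0,0]],
    [0,[0.036,0,0],[0,0,0]],
    [0,[0.048,0,0],[0,0,0]],
    [0,[0.062,0,0],[0,0,0]],
    [0,[0.075,0,0],[0,0,0]],
    [0,[0.075,0,0],[0,0,0]],
    [0,[0.075,0,0.01],[0,0,0]],
    [0,[0.075,0,0.03],[0,0,0]],
    [0,[0.028,0,0.15],[0,0,0]],
    [0,[0,-0.1,0.25],[0,0,0]],
    [0,[0,-0.2,0.25],[0,0,0]],
    [0,[0,-0.2,0.25],[0,0,0]],
  ],
)

```text
time_s: 14.7
ee_pos: [0.5561, 0.0581, 0.1393]
eef_rot: [0.002, 3.141, -0.001]
ft_force: [-0.3, -0.1, -0.8]
grip_width: -0.0003
```

```bash
python3 look.py w6 200,160,340,260
```

```text
scale 5.714285714285714
14.75 [0.556  0.0588 0.1389] [-2.6000e-03 -3.1411e+00 -1.0000e-04] [ 0.45  0.51 -0.56] -6.921768808457024e-05
```

View pics/w6.png

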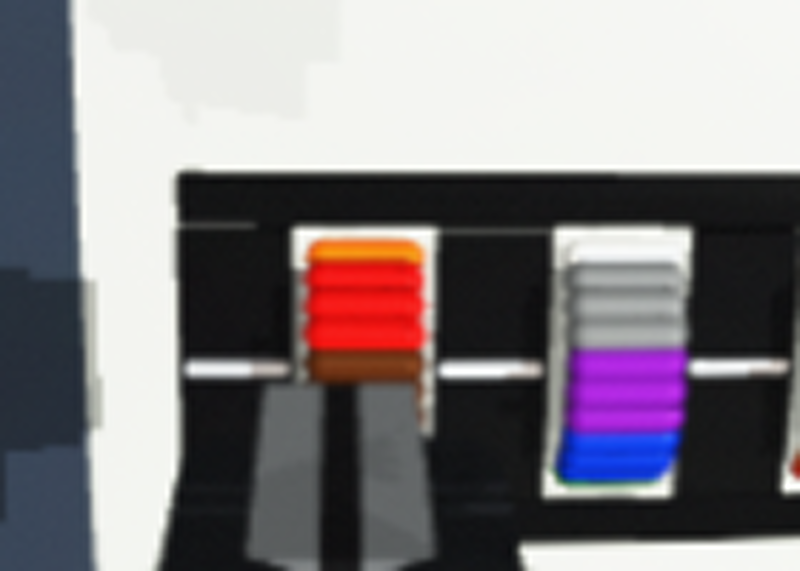

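Middle is at 7 (violet between the lines). Now the right wheel.

move_arm(
  increments=[
    [0,[0,0,-0.08],[0,0,0]],
    [0,[0,0,-0.17],[0,0,0]],
    [0,[0,0,-0.22],[0,0,0]],
    [0,[0,0,-0.232],[0,0,0]],
    [0,[0,0,-0.237],[0,0,0]],
    [0,[0,0,-0.241],[0,0,0]],
    [0,[0,0,-0.245],[0,0,0]],
    [0,[0,0,-0.249],[0,0,0]],
    [0,[0,0,-0.249],[0,0,0]],
  ],
)

```text
time_s: 15.65
ee_pos: [0.5561, 0.06, 0.1028]
eef_rot: [-0.001, 3.141, 0.0]
ft_force: [-3.4, 0.6, 9.1]
grip_width: -0.0004
```

move_arm(
  increments=[
    [0,[0.012,0,0],[0,0,0]],
    [0,[0.024,0,0],[0,0,0]],
    [0,[0.036,0,0],[0,0,0]],
    [0,[0.048,0,0],[0,0,0]],
    [0,[0.062,0,0],[0,0,0]],
    [0,[0.075,0,0],[0,0,0]],
    [0,[0.075,0,0],[0,0,0]],
    [0,[0.075,0,0.01],[0,0,0]],
    [0,[0.075,0,0.03],[0,0,0]],
    [0,[0.04,0,0.15],[0,0,0]],
    [0,[0.04,0,0.4],[0,0,0]],
    [0,[0.04,0,0.6],[0,0,0]],
    [0,[0.04,0,0.7],[0,0,0]],
    [0,[0.04,0,0.7],[0,0,0]],
  ],
)

```text
time_s: 17.05
ee_pos: [0.5628, 0.0598, 0.2092]
eef_rot: [-0.0, 3.138, -0.0]
ft_force: [0.7, 0.7, -0.3]
grip_width: 0.0002
```

```bash
python3 look.py w7
python3 - <<'E'
from h import *
s=pickle.load(open("w7.pkl","rb"))
cv2.imwrite("pics/w7z.png",cv2.resize(s["img"][140:240,200:340,::-1],None,fx=5.7,fy=5.7,interpolation=cv2.INTER_CUBIC))
E
```

```text
17.1 [0.5622 0.0598 0.2075] [-2.0000e-04  3.1402e+00 -0.0000e+00] [-0.58 -0.43  0.09] 0.00011396065045646924
```

View pics/w7z.png

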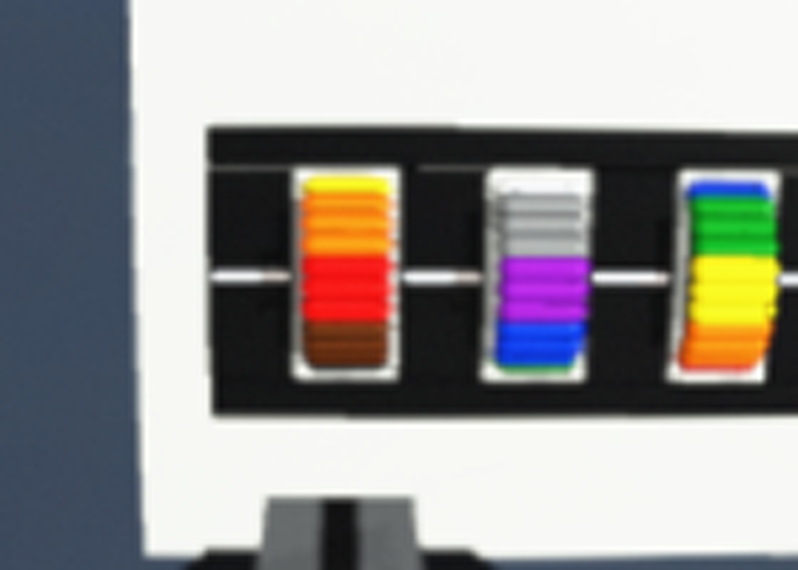

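View pics/w7.png

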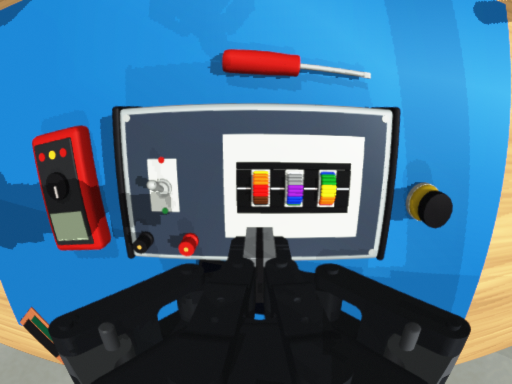

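move_arm(
  increments=[
    [0,[-0.15,-0.25,0],[0,0,0]],
    [0,[-0.287,-0.5,0],[0,0,0]],
    [0,[-0.287,-0.6,-0.05],[0,0,0]],
    [0,[-0.287,-0.6,-0.2],[0,0,0]],
    [0,[-0.287,-0.6,-0.4],[0,0,0]],
    [0,[-0.287,-0.6,-0.55],[0,0,0]],
    [0,[-0.287,-0.6,-0.598],[0,0,0]],
    [0,[-0.287,-0.6,-0.598],[0,0,0]],
  ],
)

```text
time_s: 17.9
ee_pos: [0.5182, -0.03, 0.1159]
eef_rot: [0.0, -3.138, -0.001]
ft_force: [-0.2, -0.5, 1.3]
grip_width: -0.0
```

```bash
python3 look.py w8
```

```text
17.95 [ 0.5189 -0.0301  0.1171] [ 4.0000e-04 -3.1404e+00 -6.0000e-04] [ 0.19  0.28 -0.12] -1.736376685610832e-05
```

View pics/w8.png

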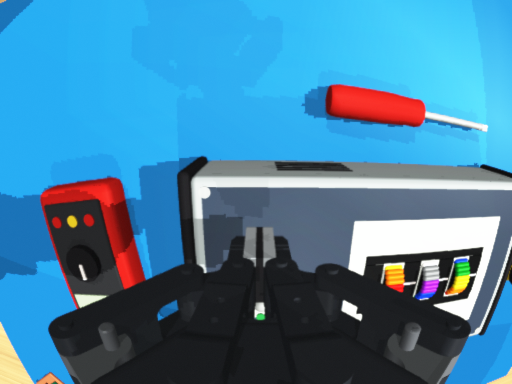

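move_arm(
  increments=[
    [0,[0.03,0,0],[0,0,0]],
    [0,[0.06,0,0],[0,0,0]],
    [0,[0.08,0,0],[0,0,0]],
    [0,[0.1,0,0],[0,0,0]],
    [0,[0.1,0,0],[0,0,0]],
  ],
)

```text
time_s: 18.45
ee_pos: [0.5344, -0.0303, 0.1176]
eef_rot: [-0.0, 3.141, -0.0]
ft_force: [0.2, 0.1, 0.1]
grip_width: 0.0002
```

move_arm(
  increments=[
    [0,[0.01,0,0],[0,0,0]],
    [0,[0.02,0,0],[0,0,0]],
    [0,[0.02,0,0],[0,0,0]],
  ],
)

```text
time_s: 18.75
ee_pos: [0.5368, -0.0303, 0.1174]
eef_rot: [0.0, -3.141, -0.0]
ft_force: [-0.7, 0.0, 0.3]
grip_width: -0.0001
```

move_arm(
  increments=[
    [0,[0.01,0,0],[0,0,0]],
    [0,[0.02,0,0],[0,0,0]],
    [0,[0.02,0,0],[0,0,0]],
  ],
)

```text
time_s: 19.05
ee_pos: [0.5392, -0.0302, 0.1174]
eef_rot: [-0.0, -3.14, -0.0]
ft_force: [-4.2, 0.4, 3.0]
grip_width: -0.0
```

move_arm(
  increments=[
    [0,[0.007,0,0],[0,0,0]],
    [0,[0.014,0,0],[0,0,0]],
    [0,[0.014,0,0],[0,0,0]],
  ],
)

```text
time_s: 19.35
ee_pos: [0.5422, -0.0303, 0.1175]
eef_rot: [-0.0, 3.141, 0.0]
ft_force: [-2.3, 1.1, 4.0]
grip_width: -0.0
```

move_arm(
  increments=[
    [0,[0.007,0,0],[0,0,0]],
    [0,[0.014,0,0],[0,0,0]],
    [0,[0.014,0,0],[0,0,0]],
  ],
)

```text
time_s: 19.65
ee_pos: [0.5444, -0.0304, 0.1175]
eef_rot: [0.0, 3.141, -0.0]
ft_force: [-0.5, -0.1, 0.6]
grip_width: -0.0002
```

move_arm(
  increments=[
    [0,[0.007,0,0],[0,0,0]],
    [0,[0.014,0,0],[0,0,0]],
    [0,[0.014,0,0],[0,0,0]],
  ],
)

```text
time_s: 19.95
ee_pos: [0.5465, -0.0303, 0.1175]
eef_rot: [-0.0, 3.141, -0.0]
ft_force: [-0.0, -0.8, 0.3]
grip_width: 0.0003
```

Run:
```python
from bench import cams
import cv2
s=cams.snapshot("scene");cv2.imwrite("pics/s9.png",cv2.resize(s["img"][150:270,190:350,::-1],None,fx=5,fy=5,interpolation=cv2.INTER_CUBIC))
```

```text
(no output)
```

View pics/s9.png

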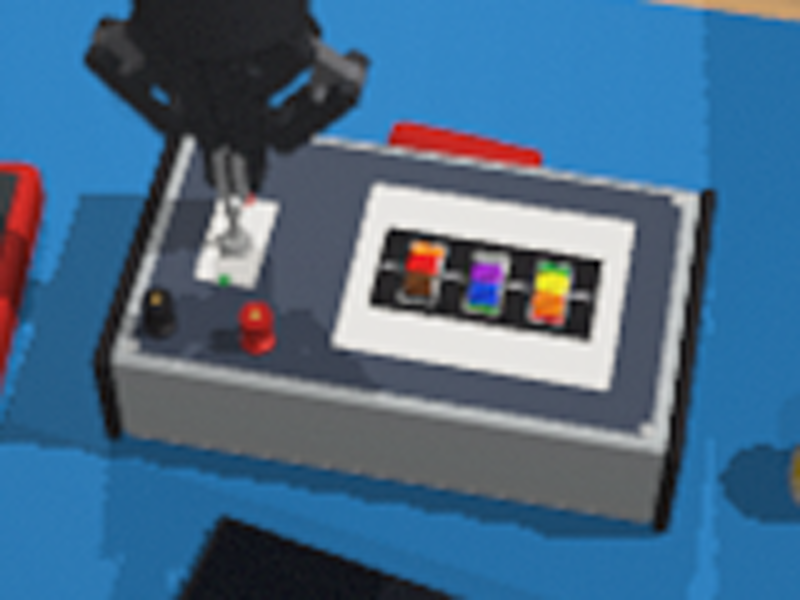

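move_arm(
  increments=[
    [0,[-0.1,0,0],[0,0,0]],
    [0,[-0.25,0,0.05],[0,0,0]],
    [0,[-0.25,0,0.3],[0,0,0]],
    [0,[-0.1,0,0.6],[0,0,0]],
    [0,[0,0.3,0.7],[0,0,0]],
    [0,[0,0.3,0.7],[0,0,0]],
    [0,[0,0.3,0.7],[0,0,0]],
  ],
)

```text
time_s: 20.7
ee_pos: [0.5465, 0.0155, 0.2226]
eef_rot: [-0.003, 3.141, -0.0]
ft_force: [0.0, 0.0, 0.1]
grip_width: -0.0001
```

```bash
python3 look.py w10 120,130,360,290
```

```text
scale 3.3333333333333335
20.75 [0.546  0.0149 0.222 ] [ 1.500e-03 -3.141e+00  2.000e-04] [-0.89  0.25  0.23] -9.939219462685542e-05
```

View pics/w10.png

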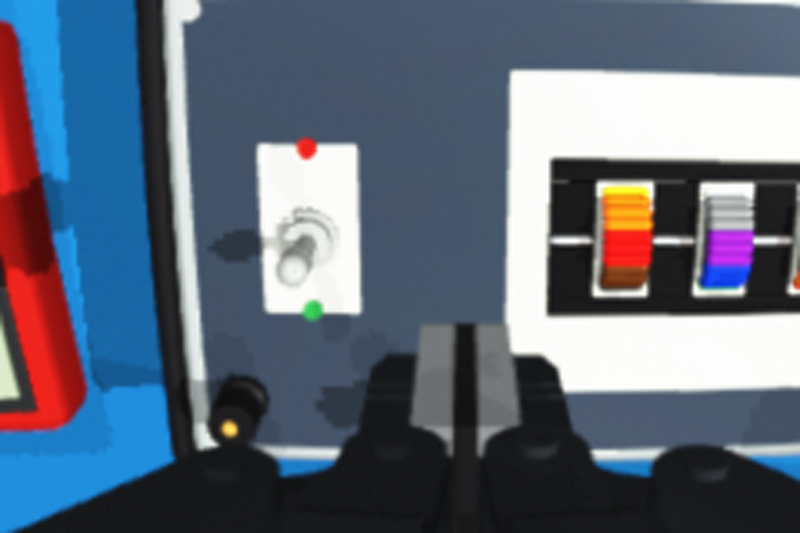

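```bash
python3 - <<'E'
from h import *
s=pickle.load(open("w10.pkl","rb"))
for a in (-.4,0,.25,.4): print(a,((projf(s,[.5615+.03*np.sin(a),-.030,.078+.03*np.cos(a)])-[120,130])*10/3).round(0))
E
python3 - <<'E'
import sys; sys.path.insert(0,'.')
from bench import cams
import cv2
s=cams.snapshot("top");cv2.imwrite("pics/t11.png",cv2.resize(s["img"][80:260,140:380,::-1],None,fx=3.3,fy=3.3,interpolation=cv2.INTER_CUBIC))
s=cams.snapshot("scene");cv2.imwrite("pics/s11.png",cv2.resize(s["img"][150:270,190:350,::-1],None,fx=5,fy=5,interpolation=cv2.INTER_CUBIC))
E
```

```text
-0.4 [290. 229.]
0 [290. 275.]
0.25 [292. 301.]
0.4 [294. 315.]
```

View pics/s11.png

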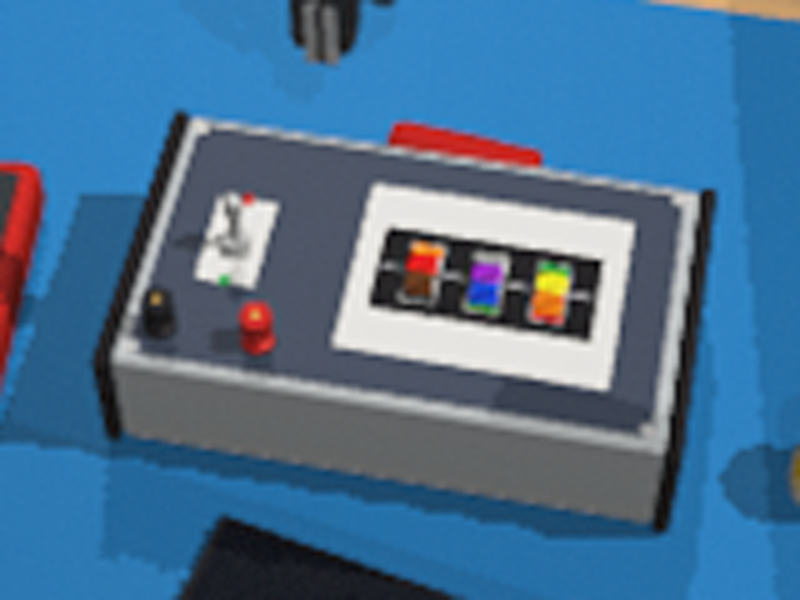

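Run:
```python
from h import *
d=pickle.load(open("s0.pkl","rb"));sc=d["scene"]
w7=pickle.load(open("w7.pkl","rb"))
for a in (-.4,0,.4):
    X=[.5615+.03*np.sin(a),-.030,.078+.03*np.cos(a)]
    print(a,"scene crop",((proj(sc,X)-[190,150])*5).round(0),"top", proj(d["top"],X).round(1),"w7crop",((projf(w7,X)-[110,130])*6.6).round())
print("hinge",((proj(sc,[.5615,-.03,.078])-[190,150])*5).round(0))
A=cv2.resize(sc["img"][150:270,190:350,::-1],None,fx=5,fy=5,interpolation=cv2.INTER_CUBIC)[150:350,150:310]
B=cv2.imread("pics/s11.png")[150:350,150:310]
W=cv2.resize(w7["img"][130:230,110:220,::-1],None,fx=6.6,fy=6.6,interpolation=cv2.INTER_CUBIC)
cv2.imwrite("pics/cmp.png",cv2.resize(np.hstack([A,B]),None,fx=2.4,fy=2.4))
cv2.imwrite("pics/w7t.png",W[:600])
```

```text
-0.4 scene crop [230. 175.] top [281.  199.9] w7crop [266. 353.]
0 scene crop [224. 191.] top [281.  194.6] w7crop [269. 449.]
0.4 scene crop [218. 214.] top [280.9 189.4] w7crop [284. 532.]
hinge [228. 231.]
```

View pics/cmp.png

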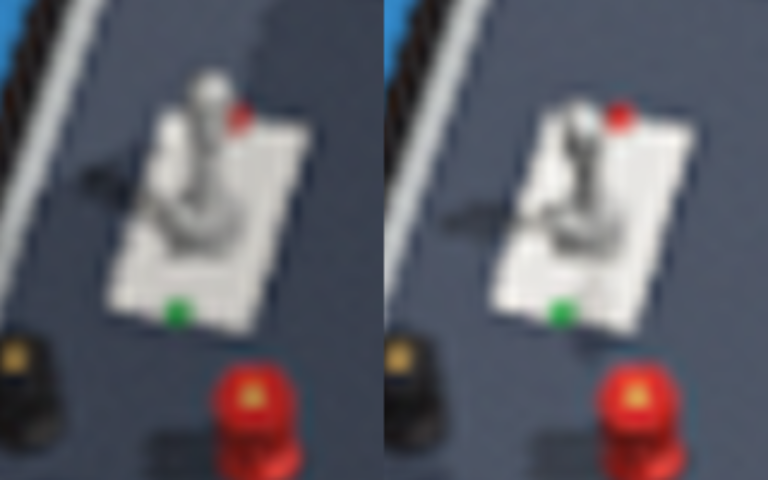

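View pics/w7t.png

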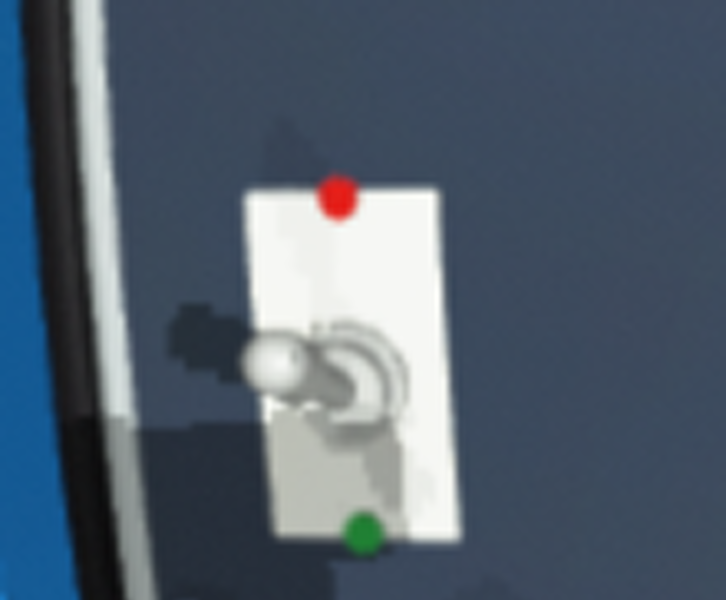

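move_arm(
  increments=[
    [0,[-0.1,-0.15,-0.1],[0,0,0]],
    [0,[-0.12,-0.3,-0.25],[0,0,0]],
    [0,[-0.12,-0.3,-0.5],[0,0,0]],
    [0,[-0.12,-0.3,-0.65],[0,0,0]],
    [0,[-0.12,-0.3,-0.7],[0,0,0]],
    [0,[-0.08,-0.3,-0.7],[0,0,0]],
    [0,[-0.04,-0.3,-0.7],[0,0,0]],
    [0,[-0.015,-0.3,-0.7],[0,0,0]],
    [0,[0,-0.3,-0.7],[0,0,0]],
    [0,[0,-0.3,-0.7],[0,0,0]],
  ],
)

```text
time_s: 21.85
ee_pos: [0.5468, -0.0302, 0.118]
eef_rot: [-0.0, 3.141, -0.0]
ft_force: [0.7, -0.0, 0.5]
grip_width: 0.0002
```

move_arm(
  increments=[
    [0,[0.007,0,0],[0,0,0]],
    [0,[0.014,0,0],[0,0,0]],
    [0,[0.014,0,0],[0,0,0]],
  ],
)

```text
time_s: 22.15
ee_pos: [0.5483, -0.0303, 0.1176]
eef_rot: [-0.0, 3.141, 0.0]
ft_force: [-0.3, 0.8, 1.1]
grip_width: 0.0
```

move_arm(
  increments=[
    [0,[0.007,0,0],[0,0,0]],
    [0,[0.014,0,0],[0,0,0]],
    [0,[0.014,0,0],[0,0,0]],
  ],
)

```text
time_s: 22.45
ee_pos: [0.5505, -0.0303, 0.1175]
eef_rot: [0.0, 3.141, -0.0]
ft_force: [-0.9, 0.1, 0.1]
grip_width: 0.0002
```

Run:
```python
from bench import cams
import cv2
s=cams.snapshot("scene");cv2.imwrite("pics/s12.png",cv2.resize(s["img"][180:220,220:252,::-1],None,fx=12,fy=12,interpolation=cv2.INTER_CUBIC))
```

```text
(no output)
```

View pics/s12.png

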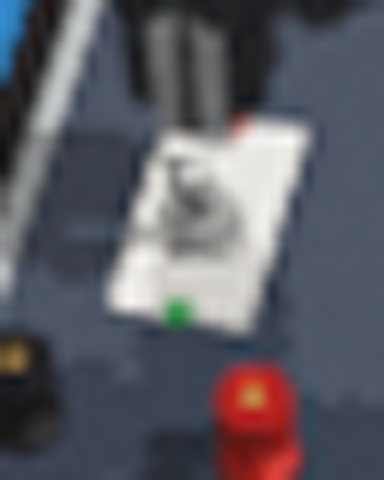

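move_arm(
  increments=[
    [0,[-0.1,0,0],[0,0,0]],
    [0,[-0.25,0,0.05],[0,0,0]],
    [0,[-0.25,0,0.3],[0,0,0]],
    [0,[-0.1,0,0.6],[0,0,0]],
    [0,[0,0.3,0.7],[0,0,0]],
    [0,[0,0.6,0.8],[0,0,0]],
    [0,[0,0.6,0.8],[0,0,0]],
    [0,[0,0.6,0.8],[0,0,0]],
  ],
)

```text
time_s: 23.3
ee_pos: [0.5503, 0.0606, 0.2376]
eef_rot: [-0.004, 3.141, -0.0]
ft_force: [-0.1, -0.7, 0.2]
grip_width: 0.0
```

```bash
python3 look.py w13 120,130,360,290
python3 - <<'E'
from bench import cams
from h import *
s=pickle.load(open("w13.pkl","rb"))
for a in (-.4,0,.25,.4): print(a,((projf(s,[.5615+.03*np.sin(a),-.030,.078+.03*np.cos(a)])-[120,130])*10/3).round(0))
s=cams.snapshot("scene");cv2.imwrite("pics/s13.png",cv2.resize(s["img"][180:220,220:252,::-1],None,fx=12,fy=12,interpolation=cv2.INTER_CUBIC))
s=cams.snapshot("top");cv2.imwrite("pics/t13.png",s["img"][:,:,::-1])
E
```

```text
scale 3.3333333333333335
23.35 [0.5501 0.0597 0.2372] [ 1.4000e-03 -3.1412e+00  5.0000e-04] [-0.93 -0.33  0.07] -0.00017566480885876075
-0.4 [138. 199.]
0 [139. 242.]
0.25 [143. 267.]
0.4 [146. 279.]
```

View pics/w13.png

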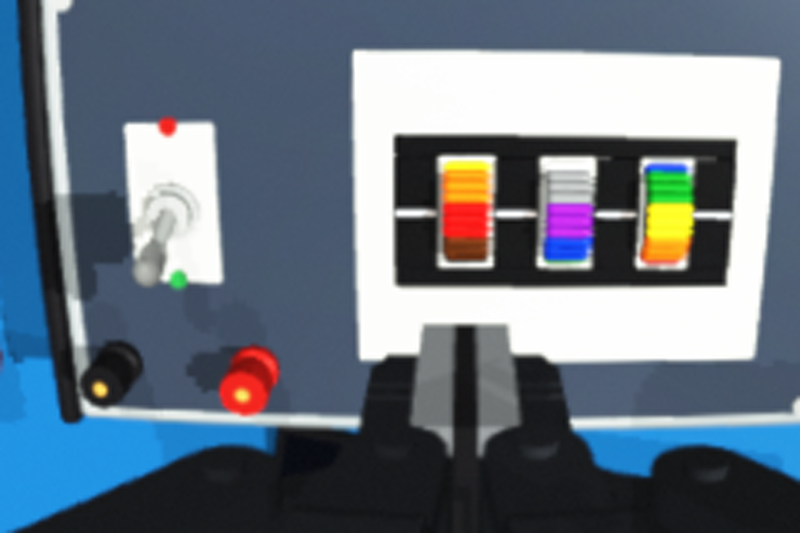

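View pics/s13.png

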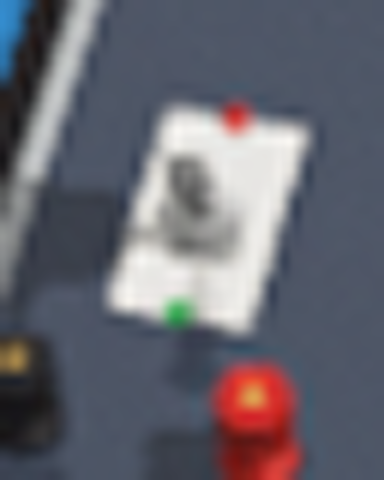

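move_arm(
  increments=[
    [0,[-0.1,-0.25,-0.1],[0,0,0]],
    [0,[-0.12,-0.55,-0.15],[0,0,0]],
    [0,[-0.12,-0.6,-0.35],[0,0,0]],
    [0,[-0.12,-0.6,-0.6],[0,0,0]],
    [0,[-0.12,-0.6,-0.75],[0,0,0]],
    [0,[-0.12,-0.6,-0.8],[0,0,0]],
    [0,[-0.08,-0.6,-0.8],[0,0,0]],
    [0,[-0.04,-0.6,-0.8],[0,0,0]],
    [0,[-0.015,-0.6,-0.8],[0,0,0]],
    [0,[0,-0.6,-0.8],[0,0,0]],
    [0,[0,-0.6,-0.8],[0,0,0]],
  ],
)

```text
time_s: 24.55
ee_pos: [0.551, -0.0302, 0.118]
eef_rot: [-0.001, 3.141, -0.0]
ft_force: [-1.1, 0.5, -0.3]
grip_width: 0.0
```

move_arm(
  increments=[
    [0,[0.005,0,0],[0,0,0]],
    [0,[0.005,0,0],[0,0,0]],
  ],
)

```text
time_s: 24.75
ee_pos: [0.5511, -0.0302, 0.1176]
eef_rot: [-0.0, 3.142, -0.0]
ft_force: [0.3, 0.0, -0.0]
grip_width: 0.0002
```

move_arm(
  increments=[
    [0,[0.005,0,0],[0,0,0]],
    [0,[0.005,0,0],[0,0,0]],
  ],
)

```text
time_s: 24.95
ee_pos: [0.5519, -0.0303, 0.1175]
eef_rot: [0.0, 3.142, -0.0]
ft_force: [0.2, 0.1, -0.6]
grip_width: -0.0002
```

move_arm(
  increments=[
    [0,[0.005,0,0],[0,0,0]],
    [0,[0.005,0,0],[0,0,0]],
  ],
)

```text
time_s: 25.15
ee_pos: [0.5527, -0.0303, 0.1175]
eef_rot: [-0.0, -3.142, 0.0]
ft_force: [0.0, 0.3, 0.8]
grip_width: -0.0003
```

move_arm(
  increments=[
    [0,[0.005,0,0],[0,0,0]],
    [0,[0.005,0,0],[0,0,0]],
  ],
)

```text
time_s: 25.35
ee_pos: [0.5535, -0.0303, 0.1175]
eef_rot: [0.0, 3.142, 0.0]
ft_force: [-0.2, 0.6, -0.1]
grip_width: 0.0003
```

move_arm(
  increments=[
    [0,[0.005,0,0],[0,0,0]],
    [0,[0.005,0,0],[0,0,0]],
  ],
)

```text
time_s: 25.55
ee_pos: [0.5542, -0.0303, 0.1175]
eef_rot: [-0.0, 3.142, 0.0]
ft_force: [0.2, 0.3, 0.1]
grip_width: 0.0
```

move_arm(
  increments=[
    [0,[0.005,0,0],[0,0,0]],
    [0,[0.005,0,0],[0,0,0]],
  ],
)

```text
time_s: 25.75
ee_pos: [0.5549, -0.0303, 0.1175]
eef_rot: [-0.0, 3.142, -0.0]
ft_force: [-0.2, 0.8, 0.1]
grip_width: 0.0003
```

Run:
```python
from bench import cams
import cv2
s=cams.snapshot("scene");cv2.imwrite("pics/s14.png",cv2.resize(s["img"][180:220,220:252,::-1],None,fx=12,fy=12,interpolation=cv2.INTER_CUBIC))
```

```text
(no output)
```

View pics/s14.png

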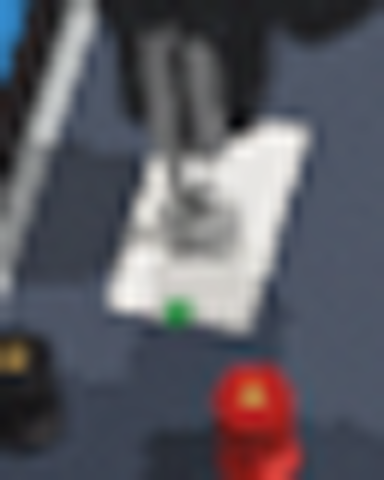

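move_arm(
  increments=[
    [0,[0.005,0,0],[0,0,0]],
    [0,[0.005,0,0],[0,0,0]],
  ],
)

```text
time_s: 26.0
ee_pos: [0.5554, -0.0303, 0.1174]
eef_rot: [-0.0, -3.141, -0.0]
ft_force: [-1.5, -0.3, 0.5]
grip_width: -0.0003
```

move_arm(
  increments=[
    [0,[0.004,0,0],[0,0,0]],
    [0,[0.004,0,0],[0,0,0]],
  ],
)

```text
time_s: 26.2
ee_pos: [0.5557, -0.0303, 0.1173]
eef_rot: [-0.0, -3.14, -0.0]
ft_force: [-3.3, -0.4, 0.6]
grip_width: 0.0001
```

move_arm(
  increments=[
    [0,[-0.1,0,0],[0,0,0]],
    [0,[-0.25,0,0.05],[0,0,0]],
    [0,[-0.25,0,0.3],[0,0,0]],
    [0,[-0.1,0,0.6],[0,0,0]],
    [0,[0,0.3,0.7],[0,0,0]],
    [0,[-0.04,0.6,0.8],[0,0,0]],
    [0,[-0.04,0.6,0.8],[0,0,0]],
    [0,[-0.04,0.6,0.8],[0,0,0]],
  ],
)

```text
time_s: 27.0
ee_pos: [0.5505, 0.0606, 0.2378]
eef_rot: [-0.004, 3.14, -0.0]
ft_force: [0.2, -0.8, -0.4]
grip_width: 0.0003
```

```bash
python3 look.py w15 120,130,360,290
python3 - <<'E'
from bench import cams
from h import *
s=cams.snapshot("scene");b=cv2.resize(s["img"][180:220,220:252,::-1],None,fx=12,fy=12,interpolation=cv2.INTER_CUBIC)
cv2.imwrite("pics/s15.png",np.hstack([cv2.imread("pics/s13.png"),b]))
s=cams.snapshot("top");cv2.imwrite("pics/t15.png",s["img"][:,:,::-1])
E
```

```text
scale 3.3333333333333335
27.05 [0.5503 0.0597 0.2374] [-1.4000e-03  3.1412e+00 -4.0000e-04] [-0.12  0.81  0.52] -0.0001568929446208827
```

View pics/w15.png

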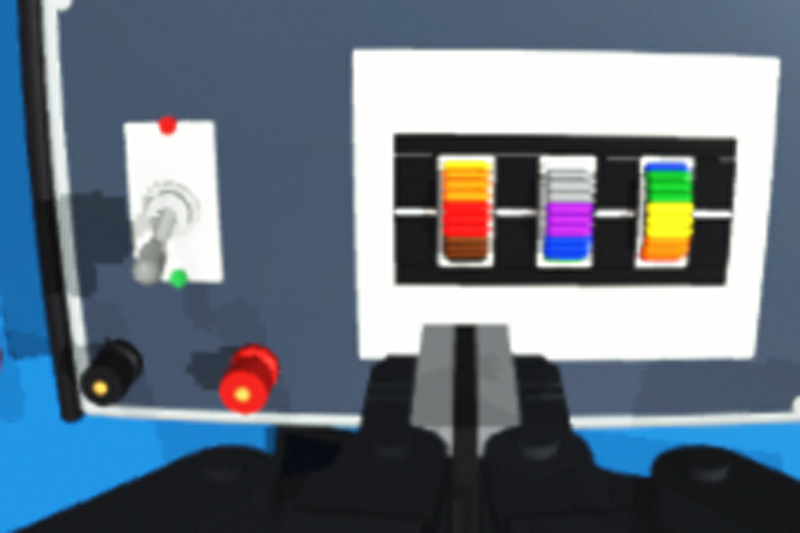

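View pics/s15.png

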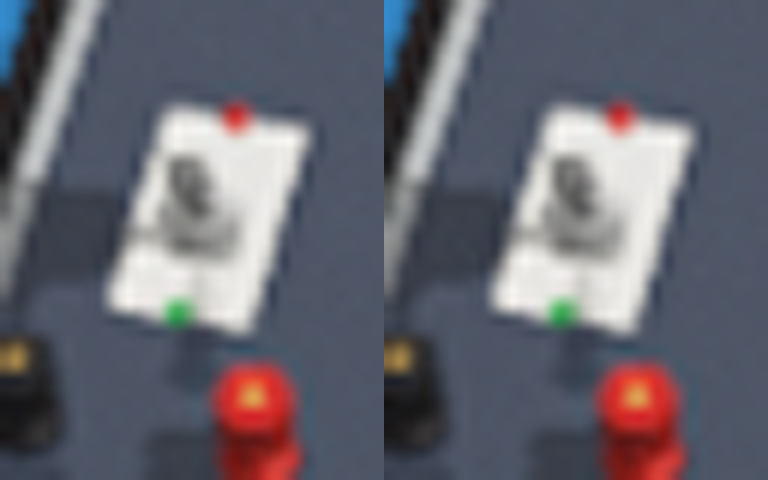

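View pics/t15.png

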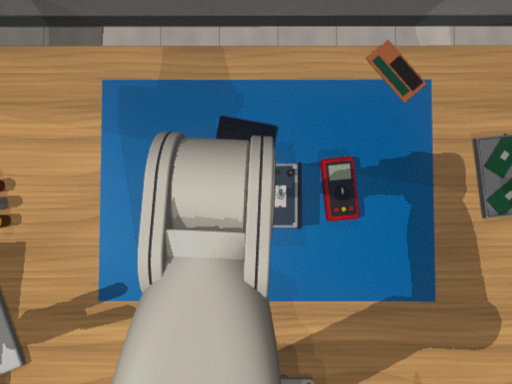

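```bash
python3 -c "
from bench import ticket
print(ticket.close_job())"
```

```text
the job is handed in; nothing more can be done
None
```

I set the box to 4, 7, 2 (yellow, violet, red) and threw the toggle over to connected. I handed the job in at about 27 s; no verdict is reported.

- **Wheels:** They started at 3, 5, 1. I felt the crowns about 10 mm above the panel and rolled the wheels with single-digit strokes: one left, two middle, one right. The highest press I read was about 10 N. The last wrist picture shows yellow, violet and red centred on the index lines.
- **Toggle:** The first push left it hanging near the middle, which I saw in the pictures. I pushed again and it went over. Its angle looked borderline when measured from the images (about 0.65 to 0.7 rad). So I pressed it lightly a third time and met a firm stop at about 3 N. It looked the same before and after that press, which I took to mean it is fully over.
- **Bystanders:** The multimeter and phone look unmoved in the last top picture, though the arm hid much of the phone. The arm also hid the flux jar and screwdriver there. I did not measure any of the four, but the arm never went near them.
- **Robot:** It is clear of everything, with the force reading at noise level.

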